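Unload the rub tester and lay its panels out for viewing

TASK

The rub test is over: first flip the tester's toggle lever fully over to off, then slide every tape roll up off its spindle and drop it in the red scrap tray. After that use the spatula, never the gripper's fingers, to lift each coated panel from underneath and lay it, runners down, squarely inside a blue-outlined bay of the white viewing plate, one panel to a bay in any order. Finally park the spatula lying flat inside its blue tape rectangle on the bench along the rectangle's length, let go of everything, and leave the other things on the bench where they are.

Things in the scene. Friction and masses are not known exactly. Their poses are not given: they have to be found in the camera images.
- switch (a joint): Red toggle lever of the tester on a grey block. 0 = running, 1.0 = off. Its pivot axis is horizontal, and it stays where left; moved by light sideways pressure (a few N).
- switch_tip (a point): Centre of the red ball (26 mm diameter) at the tip of the toggle lever, 80 mm from its pivot. At joint 0 it leans about 0.5 rad from upright, at 1.0 about 0.5 rad the other way; it moves along the +x axis of body switch_base as the joint grows.
- switch_base: Grey block of the toggle lever, 70 (x) x 50 (y) x 25 mm, behind the spindles; the lever's pivot is 22 mm above the bench over its centre. Origin: centre of its underside on the bench. The lever swings in its x-z plane, towards its +x for off.
- bed: Aluminium tester bed, a fixed plate 220 (x) x 360 (y) x 10 mm on which the panels start. Origin: centre of its underside, on the bench.
- bay0 (a point): Centre of bay 0 on the top face of the white viewing plate, a fixed plate 220 (x) x 360 (y) x 10 mm lying on the bench; axes as the plate's. The three bays lie in a row along y, 107 mm apart, bay 1 20 mm along +x from the plate's middle; each is outlined in blue, 95 (x) x 100 (y) mm.
- bay1 (a point): Centre of bay 1 on the top face of the white viewing plate, a fixed plate 220 (x) x 360 (y) x 10 mm lying on the bench; axes as the plate's. The three bays lie in a row along y, 107 mm apart, bay 1 20 mm along +x from the plate's middle; each is outlined in blue, 95 (x) x 100 (y) mm.
- bay2 (a point): Centre of bay 2 on the top face of the white viewing plate, a fixed plate 220 (x) x 360 (y) x 10 mm lying on the bench; axes as the plate's. The three bays lie in a row along y, 107 mm apart, bay 1 20 mm along +x from the plate's middle; each is outlined in blue, 95 (x) x 100 (y) mm.
- panel_a: Red coated test panel: 60 (x) x 60 (y) x 3 mm plate, bare rub stripe along x on top, standing on two black runners 8 mm high, 5 mm wide, along x under its two y edges. Underneath, between the runners, 50 mm wide and 8 mm high clear, it is open at both x ends. 11 mm high, 60 g. Origin: centre of its underside at the runner feet; z up. May be absent.
- panel_b: Yellow coated test panel: 60 (x) x 60 (y) x 3 mm plate, bare rub stripe along x on top, standing on two black runners 8 mm high, 5 mm wide, along x under its two y edges. Underneath, between the runners, 50 mm wide and 8 mm high clear, it is open at both x ends. 11 mm high, 60 g. Origin: centre of its underside at the runner feet; z up. May be absent.
- panel_c: Green coated test panel: 60 (x) x 60 (y) x 3 mm plate, bare rub stripe along x on top, standing on two black runners 8 mm high, 5 mm wide, along x under its two y edges. Underneath, between the runners, 50 mm wide and 8 mm high clear, it is open at both x ends. 11 mm high, 60 g. Origin: centre of its underside at the runner feet; z up. May be absent.
- stand: Fixed blue tape stand, 160 (x) x 44 (y) mm, 12 mm high, between the bed and the viewing plate, with two upright steel spindles 16 mm in diameter at x = -50 mm (spindle 0) and +50 mm (spindle 1). Their tops are 78 mm above the bench; a roll rests on a shoulder (32 mm diameter) 30 mm above the bench. Origin: centre of its underside.
- roll0: Wound cream roll of wiping tape on spindle 0: outer diameter 52, bore 24, height 24 mm, 50 g. Origin: centre of its underside, axis z. To come off it must be slid straight up by more than 48 mm. May be absent.
- roll1: Wound cream roll of wiping tape on spindle 1: outer diameter 52, bore 24, height 24 mm, 50 g. Origin: centre of its underside, axis z. To come off it must be slid straight up by more than 48 mm. May be absent.
- bin: Fixed red open scrap tray, 85 (x) x 130 (y) mm outside, walls 40 mm high and 4 mm thick. Origin: centre of its underside on the bench.
- spatula: Cranked steel spatula, 130 g. Flat blade 100 (x) x 34 (y) x 2 mm, upright neck at its rear, level orange handle 20 wide, 20 high, from 49 to 139 mm behind the blade's centre, its middle 60 mm above the blade's underside: grip it from above about 70 mm behind the blade's centre. Stands by itself flat on its blade. Origin: centre of the blade's underside; +x to its tip (50 mm ahead), z up.
- spatula_mid (a point): Middle of the spatula's length, at (-44, 0, 0) mm in its frame.
- park: Parking place for the spatula: a rectangle outlined in blue tape on the bench, 260 (x) x 110 (y) mm, flat. Origin: its centre on the bench.
- eraser: Bystander: white block eraser 50 x 24 x 14 mm lying near the robot's side of the bench. Leave alone.
- screwdriver: Bystander: small screwdriver, 130 mm long, lying near the robot's side. Leave alone.
- weight: Bystander: brass cylinder 44 mm diameter, 35 mm high, near the robot. Leave alone.
Mind the look-alikes: they are no part of the job. Leave any purple or turquoise look-alike of the roll1 alone.

How it is judged (in metres and radians):
On the way, in this order (a step that is already met when the one before it is completed fails the run):
1. the toggle lever is off (value of joint switch above 0.85 rad), for 0.2 s.
2. every tape roll is in the scrap tray (x of roll0 in the frame of bin between -0.0395 and 0.0395 m and y of roll0 in the frame of bin between -0.062 and 0.062 m and z of each of roll0, roll1 in the frame of bin below 0.045 m and x of roll1 in the frame of bin between -0.0395 and 0.0395 m and y of roll1 in the frame of bin between -0.062 and 0.062 m), for 0.2 s.
3. every panel lies in a bay of the viewing plate (((horizontal distance between panel_a and bay0 below 0.022 m and z of panel_a in the frame of bay0 below 0.005 m) or (horizontal distance between panel_a and bay1 below 0.022 m and z of panel_a in the frame of bay1 below 0.005 m) or (horizontal distance between panel_a and bay2 below 0.022 m and z of panel_a in the frame of bay2 below 0.005 m)) and angle between the x axis of each of panel_a, panel_b, panel_c and the x axis of bay1, either way round below 0.25 rad and angle between each of panel_a, panel_b, panel_c's own z axis and vertical below 0.1 rad and ((horizontal distance between panel_b and bay0 below 0.022 m and z of panel_b in the frame of bay0 below 0.005 m) or (horizontal distance between panel_b and bay1 below 0.022 m and z of panel_b in the frame of bay1 below 0.005 m) or (horizontal distance between panel_b and bay2 below 0.022 m and z of panel_b in the frame of bay2 below 0.005 m)) and ((horizontal distance between panel_c and bay0 below 0.022 m and z of panel_c in the frame of bay0 below 0.005 m) or (horizontal distance between panel_c and bay1 below 0.022 m and z of panel_c in the frame of bay1 below 0.005 m) or (horizontal distance between panel_c and bay2 below 0.022 m and z of panel_c in the frame of bay2 below 0.005 m))), for 0.2 s.
At the end, for the whole second after the job is handed in: Lever past 0.85; rolls in the scrap tray; each panel flat on the viewing plate, within 22 mm of a bay centre and 0.25 rad of its axes; spatula flat on the bench, its middle within 40 mm along and 35 mm across of the rectangle's centre, within 0.3 rad of its length; all at rest (all of step 2 and all of step 3 and value of joint switch above 0.85 rad and x of spatula_mid in the frame of park between -0.04 and 0.04 m and y of spatula_mid in the frame of park between -0.035 and 0.035 m and angle between the x axis of spatula and the x axis of park, either way round below 0.3 rad and angle between spatula's own z axis and vertical below 0.1 rad and height (world z) of spatula_mid below 0.008 m and linear speed of each of panel_a, panel_b, panel_c, roll0, roll1, spatula below 0.02 m/s); the robot touches nothing.
It fails at once if a panel is touched by the gripper's fingers (contact force between the fingers and panel_a above 1 N or contact force between the fingers and panel_b above 1 N or contact force between the fingers and panel_c above 1 N).
It fails at once if a panel is tipped over (angle between any of panel_a, panel_b, panel_c's own z axis and vertical above 0.8 rad).
It fails at once if a bystander is moved more than 50 mm (distance of any of eraser, screwdriver, weight from where it was at the start of the episode above 0.05 m).
Of panel_a, panel_b, panel_c only 2 to 3 are there at a start; the rules pass over those that are not, and their reading is None.
Of roll0, roll1 only 1 to 2 are there at a start; the rules pass over those that are not, and their reading is None.
At some moment in a run one of panel_a, panel_b, panel_c, spatula may be knocked a few centimetres aside while the robot is not near it.
It also fails if it takes over 210 s, if anything falls off the work surface, if the arm or the gripper's body presses on something with over 40 N, if the wrist force passes 120 N, or if a joint passes its speed limit or range.

ROBOT

A 6-joint arm with a two-finger parallel gripper is mounted at the origin on the work surface. World frame = base frame: x ahead of the robot, y to its left, z up, the work surface at z = 0. Lengths are in m, angles in degrees, forces in N, time in s.
With the tool pointing down it reaches from about 0.3 to 0.85 m from the base axis. Payload 5.4 kg.
Tool frame: the origin (TCP) lies between the finger pads; the fingertips stand 22 mm ahead of it and the grasp point (between the pads) lies 3 mm ahead of it; z points along the fingers, y is the line along which they close (so a half turn about z gives the same grasp; the last joint's range is limited). The gripper opens to 85 mm and grips with 20 to 120 N. Pads are 22 mm wide; open, the fingers measure 114 mm over their backs; the gripper's body (76 mm by 85 mm) begins 54 mm behind the grasp point. The pads swing forward as they close: fully open they stand 13 mm farther back than shut.
Start: joints at [61.988, 9.076, 91.501, -0, 79.423, -12.038], TCP at [0.158, 0.553, 0.253] pointing down, gripper open.
Joint ranges: [-166.64, 166.64], [-54.1, 131.32], [10.49, 154.53], [-73.88, 253.88], [9.74, 151.15], [-171.62, 171.62]. Speed limits (degrees/s): [147.25, 147.25, 180, 180, 180, 180].

INTERFACE

Orientations are given as [roll, pitch, yaw] about the fixed x, y, z axes, in that order (R = Rz(yaw) Ry(pitch) Rx(roll)).
In Python, from plant import bot, imaging, ticket gives the robot as it stands.
- The arm moves only by the tool play_rows, never from a script. Its argument "deltas" is a list of rows, each a list of 7 numbers: the shift along the world's x, y, z in m, then the turn, a rotation vector about the world's x, y, z in degrees, then the opening, from 0 (shut) to 1 (fully open). A call has 1 to 10 rows; each row shifts and turns the commanded pose from where the row before left it; what a row does not reach is not made up. A row lasts 1/8 s, in which the tool goes at most 62.5 mm and 10.7 degrees, less where a joint would pass 70% of its speed; a pose out of reach is approached as far as the arm can. A call with a gripper value outside its range is refused whole. The fingers move at their own pace and stop on an object; "grip_force" is the grip in N (left out, the last holds). Time passes only in rows, so rows that do not move let the fingers close. It gives the time, the measured TCP pose, the force, the opening and the grip force at its end, in the units of the state.
- bot.observe(): the state, without advancing time (a new reading comes with each control period).
- imaging.read_camera(name): name is "scene" or "top"; returns a dict with "img" (420x560x3 uint8, blue, green, red), "fovy" (degrees; the focal length in pixels is half the picture's height over the tangent of half this angle, whatever the lens; pixels are square), "cx", "cy" (the principal point, pixels), "T" (4x4, takes a point from camera to world coordinates). Camera axes: x right, y up, looking along -z (the intrinsics and any distortion apply to the point x, -y, -z); pixel columns grow to the right and rows downward; lengths in m; the calibration is good to about 2 mm. A picture is of the moment at which its call begins. There is no depth.
- ticket.finish_job(): hands the job in; it is judged then, once.
The state is a dict: "t": time; "joints": joint angles; "joint_velocities": joint speeds; "tau": joint torques, N m; "position": TCP position; "tool_rot": TCP orientation; "force": force on the tool from outside, world axes, zero at the start; "wrist_torque": the same for the moment, N m; "opening": opening from 0.0 (shut) to 1.0 (fully open); "grasp_force": force on a finger pad.
Only numpy, scipy, OpenCV 4.12 (cv2) and the standard library are available. Lean on these libraries where they do the work, as an engineer would, in place of code of your own. Each camera call takes 0.05 s, during which the arm holds its last target. There are 200 camera calls.

## Working session

There is one attempt and no reset: what is moved stays moved. The work goes in short steps, Python scripts to look and compute and a tool call to move; the robot and the scene stay as the last step left them, time stands still between calls to the robot, and variables do not carry over. Pictures are saved under pics/ and viewed, at most 14 in all, crops included, and the job is handed in when it is done.

Besides the shell and the picture viewer there is one more tool, called after "Call:" in YAML: its name, and indented under it one key for each argument. play_rows: Moves the arm, as the interface text tells. Its arguments: {"type":"object","properties":{"deltas":{"type":"array"},"grip_force":{"type":"number"}},"required":["deltas"]}

```bash
mkdir -p pics; ls; python3 - <<'E'
from plant import bot, imaging
import cv2,numpy as np
print(bot.observe())
for n in("scene","top"):
    d=imaging.read_camera(n); cv2.imwrite(f"pics/{n}0.png",d["img"]); print({k:v for k,v in d.items() if k!="img"})
E
```

```text
pics
{'t': 0.0, 'joints': array([ 6.19883516e+01,  9.11441483e+00,  9.15746731e+01, -8.79491116e-04,
        7.94223749e+01, -1.20382181e+01]), 'joint_velocities': array([-0.01256474, -0.09133854, -0.04895759, -0.05015015, -0.08837012,
       -0.12856328]), 'tau': array([ 2.12671563e-03, -3.95980489e+01, -3.31434882e+01, -3.84082909e-05,
        8.00914684e-03, -3.15985335e-05]), 'position': array([0.15798699, 0.55227145, 0.25227771]), 'tool_rot': array([-1.79890808e+02, -2.24019112e-02,  1.64026711e+02]), 'force': array([-0.7811607 ,  0.24122072, -0.85583261]), 'wrist_torque': array([ 0.03120204,  0.01630751, -0.02854547]), 'grasp_force': 0.0, 'opening': 1.0020852618562324}
{'fovy': 52.779478062600994, 'cx': 282.5994287021266, 'cy': 215.80402721623784, 'T': array([[-0.60039721, -0.61396059,  0.51242131,  1.06776324],
       [ 0.79968035, -0.45622621,  0.39034469,  0.37927725],
       [-0.00587623,  0.64413511,  0.76488916,  0.85698025],
       [ 0.        ,  0.        ,  0.        ,  1.        ]])}
{'fovy': 47.14290876561299, 'cx': 275.6410607021197, 'cy': 208.09010684387428, 'T': array([[ 0.00832193,  0.99181333, -0.12742473,  0.38794893],
       [-0.99978035,  0.00580136, -0.02013923, -0.01618007],
       [-0.01923512,  0.12756434,  0.99164376,  1.18085049],
       [ 0.        ,  0.        ,  0.        ,  1.        ]])}
```

View pics/top0.png

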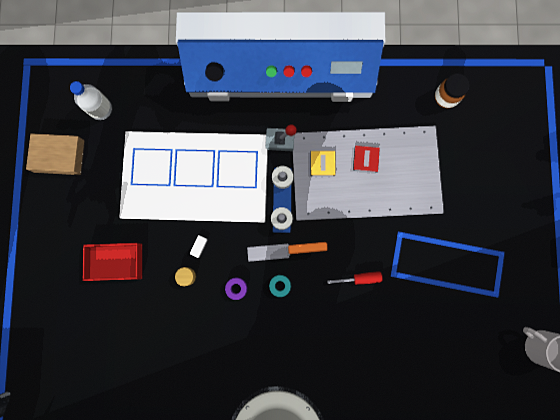

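View pics/scene0.png

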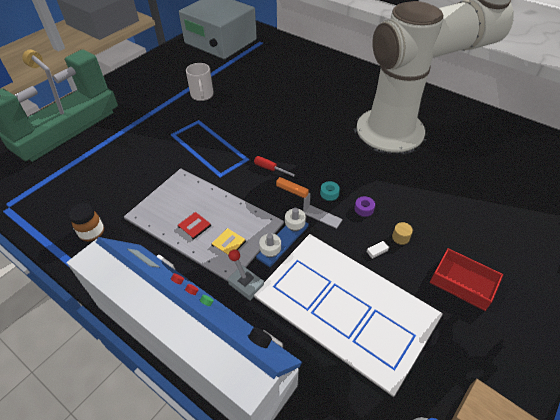

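Top view: two cream rolls on the spindles at (282,177) and (281,217). Look-alikes lie on the bench: purple (236,289) and turquoise (280,286). Yellow panel at (323,162), red at (366,158), no green panel. The spatula has its blade at (268,253) and handle at (307,248). Lever ball is at (291,130), tray at (112,262) and park at (448,265). The rolls to take are the cream ones on the spindles; I'll check that in a crop.

```bash
cat > h.py <<'E'
from plant import bot, imaging
import cv2,numpy as np
from scipy.optimize import minimize
def cam(n):
    d=imaging.read_camera(n); d["f"]=d["img"].shape[0]/2/np.tan(np.radians(d["fovy"]/2)); return d
def unproj(d,uv,z):
    uv=np.atleast_2d(np.array(uv,float)); r=np.c_[(uv[:,0]-d["cx"])/d["f"],-(uv[:,1]-d["cy"])/d["f"],-np.ones(len(uv))]@d["T"][:3,:3].T
    o=d["T"][:3,3]; return o+r*((z-o[2])/r[:,2])[:,None]
def proj(d,P):
    q=(np.atleast_2d(P)-d["T"][:3,3])@d["T"][:3,:3]; return np.c_[d["cx"]-d["f"]*q[:,0]/q[:,2],d["cy"]+d["f"]*q[:,1]/q[:,2]]
def pick(m,seed,hull=True):
    """component of mask m nearest to seed, filled"""
    n,l,s,c=cv2.connectedComponentsWithStats(m.astype(np.uint8))
    ok=[i for i in range(1,n) if s[i,4]>=12]
    def dist(i):
        y,x=np.nonzero(l==i); return np.min(np.hypot(x-seed[0],y-seed[1]))
    i=min(ok,key=dist); k,_=cv2.findContours((l==i).astype(np.uint8),0,2)
    k=max(k,key=cv2.contourArea); o=np.zeros(m.shape,np.uint8)
    cv2.drawContours(o,[cv2.convexHull(k) if hull else k],-1,1,-1); return o
def boxpts(p,x,y,z):
    c,s=np.cos(p[2]),np.sin(p[2]); return np.array([[p[0]+c*a-s*b,p[1]+s*a+c*b,h] for a in x for b in y for h in z])
def fit(views,x,y,z,p0):
    """pose (x,y,yaw) whose box silhouette best covers the masks; views=[(cam,mask)]"""
    S=4; big=[cv2.resize(m,None,fx=S,fy=S,interpolation=cv2.INTER_NEAREST) for _,m in views]
    def cost(p):
        t=0
        for (d,_),b in zip(views,big):
            h=cv2.convexHull(((proj(d,boxpts(p,x,y,z))+.5)*S*16).astype(np.int32)); o=np.zeros(b.shape,np.uint8)
            cv2.fillConvexPoly(o,h,1,shift=4); t+=1-(o&b).sum()/max(1,(o|b).sum())
        return t/len(views)
    best=min((minimize(cost,p0,method="Nelder-Mead",options=dict(initial_simplex=np.array(p0)+np.array([[0,0,0],[k,0,0],[0,k,0],[0,0,k*10]]),xatol=1e-4,fatol=1e-5)) for k in(.015,.006,-.01)),key=lambda r:r.fun)
    return best.x,best.fun
def hsv(d): return cv2.cvtColor(d["img"],cv2.COLOR_BGR2HSV).astype(int)
def rng(d,h0,h1,s0,v0):
    H=hsv(d); h=H[...,0]; hh=(h>=h0)&(h<=h1) if h0<=h1 else (h>=h0)|(h<=h1)
    return hh&(H[...,1]>=s0)&(H[...,2]>=v0)
E
python3 - <<'E'
from h import *
t,s=cam("top"),cam("scene")
H=hsv(t)
for n,u in dict(yel=(315,157),red=(358,160),handle=(307,248),blade=(268,253),bin=(112,262),blue=(449,241),plate=(150,200),bed=(400,190),ball=(291,130),roll=(275,180),stand=(282,197)).items(): print(n,H[u[1],u[0]])
for n,px in dict(plate=[(125,132),(267,132),(265,222),(120,219)],bed=[(293,132),(436,126),(443,213),(296,220)],).items():
    w=unproj(t,px,.01); print(n,w.round(3).tolist(),np.linalg.norm(np.diff(w,axis=0),axis=1).round(3))
print(unproj(t,[(398,234),(504,253),(498,296),(391,279)],0).round(3).tolist())
a=cv2.resize(t["img"][110:310,230:400],None,fx=3,fy=3,interpolation=cv2.INTER_CUBIC)
cv2.imwrite("pics/crop1.png",a)
E
```

```text
yel [ 22 185 192]
red [  1 203 182]
handle [ 12 196 207]
blade [113  16 140]
bin [  0 204 149]
blue [112 194 105]
plate [  0   0 244]
bed [117  15 192]
ball [  1 205 147]
roll [ 35   9 175]
stand [110 185 134]
plate [[0.729, 0.389, 0.01], [0.73, 0.031, 0.01], [0.504, 0.033, 0.01], [0.509, 0.391, 0.01]] [0.358 0.226 0.357]
bed [[0.731, -0.034, 0.01], [0.747, -0.39, 0.01], [0.529, -0.4, 0.01], [0.509, -0.042, 0.01]] [0.356 0.218 0.358]
[[0.478, -0.292, 0.0], [0.433, -0.546, 0.0], [0.33, -0.527, 0.0], [0.369, -0.273, 0.0]]
```

View pics/crop1.png

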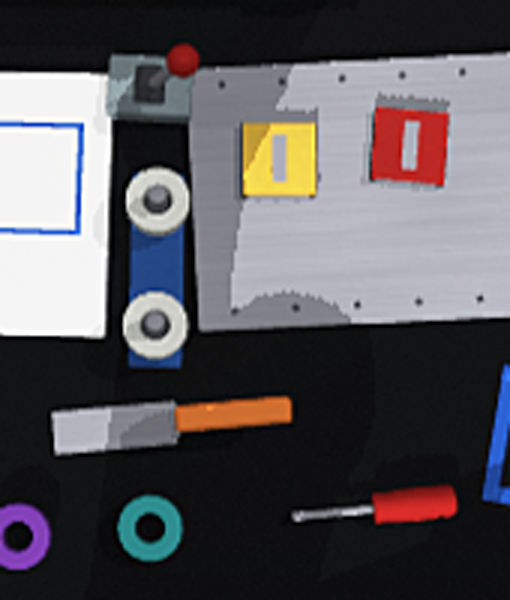

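The crop confirms the choice: cream rolls with steel spindle tops at crop (157,200) and (155,325). The purple and turquoise rings lie loose on the bench and stay there. The panel stripes run along world x.

```bash
cat > meas.py <<'E'
from h import *
def panels(t,s,z0,seeds):
    for n,(a,b),p0 in seeds:
        lo=(174,5,140,60) if n=="red" else (19,33,110,60)
        P0=[*p0,0]; sd=[proj(d,[[*p0,z0+.011]])[0] for d in (t,s)]
        v=[(d,pick(rng(d,*lo),q)) for d,q in zip((t,s),sd)]
        for vv,l in((v,"both"),(v[:1],"top"),(v[1:],"scene")):
            p,c=fit(vv,(-.03,.03),(-.03,.03),(z0+.008,z0+.011),P0); print(n,l,p[:2].round(4),"yaw",np.degrees(p[2]).round(1),"err",round(c,3))
def spat(t,s,p0,z0=0):
    seeds=[proj(d,boxpts(p0,(-.094,),(0,),(z0+.07,)))[0] for d in(t,s)]
    v=[(d,pick(rng(d,8,16,150,60),q)) for d,q in zip((t,s),seeds)]
    for vv,l in((v,"both"),(v[:1],"top"),(v[1:],"scene")):
        p,c=fit(vv,(-.139,-.049),(-.01,.01),(z0+.05,z0+.07),list(p0)); print("spat",l,p[:2].round(4),"yaw",np.degrees(p[2]).round(1),"err",round(c,3))
E
python3 - <<'E'
from meas import *
t,s=cam("top"),cam("scene")
yp=unproj(t,(323,162),.02)[0,:2];rp=unproj(t,(366,158),.02)[0,:2]
panels(t,s,.01,[("yel",(0,0),yp),("red",(0,0),rp)])
b=unproj(t,(275,252),0)[0]; spat(t,s,[b[0],b[1],1.62])
bp=unproj(t,(112,262),.0)[0]; 
v=[(t,pick(rng(t,174,8,140,30),(112,250))),(s,pick(rng(s,174,8,140,30),(468,280)))]
for vv in(v,v[:1],v[1:]): print("bin",fit(vv,(-.0425,.0425),(-.065,.065),(0,.04),[bp[0],bp[1],0]))
for d,n in((t,"top"),(s,"scene")):
    B=rng(d,100,125,120,50)
    pk=pick(B,proj(d,[[.43,-.41,0]])[0])
    print("park",n,fit([(d,pk)],(-.1325,.1325),(-.0575,.0575),(0,.0005),[.4,-.41,np.radians(80)]))
    for i in range(3):
        y=.21+(i-1)*.107
        m=pick(B,proj(d,[[.645+.047,y,.01]])[0]); p,c=fit([(d,m)],(-.048,.048),(-.0505,.0505),(.01,.0102),[.645,y,0]); print("bay",n,p.round(4),round(c,3))
    m=pick(rng(d,174,5,150,60),proj(d,[[.74,-.03,.09]])[0] if n=="top" else (234,255))
    y,x=np.nonzero(m);print("ball",n,x.mean(),y.mean(),m.sum(),unproj(d,(x.mean(),y.mean()),.092))
print("roll top",unproj(t,[(282.3,176.7),(281.7,218.3)],.054),"spindle",unproj(t,[(281.7,176),(281.7,217.7)],.078))
print("roll scene",unproj(s,[(269,241),(294,216)],.054))
print("mach",unproj(t,[(270,97)],0), "stand bottom", unproj(t,[(273.3,232),(290.6,232)],.012),"swbase",unproj(t,[(266.5,129),(294.7,130),(294,150),(266,149)],.025))
E
```

```text
yel both [ 0.6517 -0.1064] yaw 0.7 err 0.056
yel top [ 0.6509 -0.106 ] yaw 0.1 err 0.038
yel scene [ 0.6521 -0.1064] yaw 1.1 err 0.062
red both [ 0.663  -0.2133] yaw -4.6 err 0.061
red top [ 0.6621 -0.2134] yaw -4.7 err 0.044
red scene [ 0.6638 -0.2132] yaw -4.4 err 0.055
spat both [0.4323 0.0261] yaw 95.1 err 0.093
spat top [0.4316 0.0263] yaw 95.4 err 0.104
spat scene [0.4336 0.0256] yaw 94.5 err 0.078
bin (array([0.40576547, 0.40086036, 0.02990705]), np.float64(0.04299623353971116))
bin (array([0.40503143, 0.4005603 , 0.01816682]), np.float64(0.04657579603774631))
bin (array([0.40628988, 0.40043896, 0.03316854]), np.float64(0.03625491442427664))
park top (array([ 0.40654092, -0.40831954,  1.38527514]), np.float64(0.01941234498308908))
bay top [0.6375 0.1048 0.0036] 0.034
bay top [0.6396 0.2118 0.0059] 0.033
bay top [0.6416 0.3191 0.0061] 0.036
ball top 290.53125 129.8125 96 [[ 0.71183843 -0.02721588  0.092     ]]
park scene (array([ 0.40712694, -0.40928267,  1.38676039]), np.float64(0.023806814949655863))
bay scene [ 0.6375  0.1048 -0.0225] 0.032
bay scene [ 0.6395  0.2118 -0.0251] 0.032
bay scene [ 0.6417  0.3188 -0.0244] 0.028
ball scene 234.11340206185568 254.90721649484536 97 [[ 0.70844382 -0.02916124  0.092     ]]
roll top [[ 0.6081681  -0.00852025  0.054     ]
 [ 0.50860095 -0.00776104  0.054     ]] spindle [[ 0.60512974 -0.00727464  0.078     ]
 [ 0.50742129 -0.00793101  0.078     ]]
roll scene [[ 0.61122253 -0.00957045  0.054     ]
 [ 0.51347466 -0.00744018  0.054     ]]
mach [[0.82524082 0.02456824 0.        ]] stand bottom [[ 0.47944787  0.0127678   0.012     ]
 [ 0.47973463 -0.0293142   0.012     ]] swbase [[ 0.73368427  0.03156334  0.025     ]
 [ 0.73131788 -0.03819504  0.025     ]
 [ 0.68069346 -0.03664122  0.025     ]
 [ 0.6829765   0.03224978  0.025     ]]
```

Call:
play_rows:
  deltas:
    - [0.034,-0.041,0,0,0,2,0]
    - [0.034,-0.041,0,0,0,2,0]
    - [0.034,-0.041,0,0,0,2,0]
    - [0.034,-0.041,0,0,0,2,0]
    - [0.034,-0.041,0,0,0,2,0]
    - [0.034,-0.041,0,0,0,2,0]
    - [0.034,-0.041,0,0,0,2,0]
    - [0.034,-0.041,0,0,0,2,0]
    - [0.034,-0.041,0,0,0,0,0]
    - [0.034,-0.041,0,0,0,0,0]
  grip_force: 40

```text
t: 1.55
position: [0.4992, 0.1413, 0.2534]
tool_rot: [180.0, 0.0, -180.0]
force: [-0.5, 0.3, -0.1]
opening: -0.002
grasp_force: 0.0
```

Call:
play_rows:
  deltas:
    - [0.034,-0.041,0,0,0,0,0]
    - [0.034,-0.041,0,0,0,0,0]
    - [0.034,-0.041,0,0,0,0,0]
    - [0.034,-0.041,0,0,0,0,0]
    - [0.034,-0.041,0,0,0,0,0]
    - [0.034,-0.041,0,0,0,0,0]
    - [0,0,0,0,0,0,0]

```text
t: 2.42
position: [0.7031, -0.1067, 0.2511]
tool_rot: [-180.0, -0.1, 179.8]
force: [-0.9, 0.4, 0.3]
opening: -0.0
grasp_force: 0.0
```

Call:
play_rows:
  deltas:
    - [0.005,0,-0.05,0,0,0,0]
    - [0,0,-0.05,0,0,0,0]
    - [0,0,-0.05,0,0,0,0]
    - [0,0.03,0,0,0,0,0]
    - [0,0.015,0,0,0,0,0]
    - [0,0.015,0,0,0,0,0]
    - [0,0.015,0,0,0,0,0]
    - [0,0.015,0,0,0,0,0]
    - [0,0.01,0,0,0,0,0]
    - [0,0,0,0,0,0,0]

```text
t: 3.68
position: [0.707, -0.0022, 0.103]
tool_rot: [180.0, -0.0, -179.9]
force: [0.3, -0.2, -0.3]
opening: -0.001
grasp_force: 0.0
```

Call:
play_rows:
  deltas:
    - [0,0.008,0,0,0,0,0]
    - [0,0,0,0,0,0,0]

```text
t: 3.92
position: [0.7071, 0.0052, 0.1031]
tool_rot: [180.0, -0.0, -180.0]
force: [0.2, -0.4, -0.3]
opening: 0.001
grasp_force: 0.0
```

```bash
python3 - <<'E'
from h import *
for n,z in(("top",.092),("scene",.092)):
    d=cam(n);m=pick(rng(d,174,5,150,50),proj(d,[[.71,.03,.092]])[0]);y,x=np.nonzero(m);print(m.sum(),x.mean(),y.mean(),unproj(d,(x.mean(),y.mean()),z))
print(bot.observe()["force"])
E
```

```text
602 366.0498338870432 158.37209302325581 [[ 0.64454676 -0.20139546  0.092     ]]
116 253.92241379310346 269.66379310344826 [[0.71204412 0.0300094  0.092     ]]
[-0.61790664 -0.19546968  0.29244068]
```

Call:
play_rows:
  deltas:
    - [0,0.006,0,0,0,0,0]
    - [0,0.006,0,0,0,0,0]
    - [0,0,0,0,0,0,0]

```text
t: 4.4
position: [0.7072, 0.0134, 0.1034]
tool_rot: [-179.6, -0.0, -180.0]
force: [-0.4, -11.7, -0.7]
opening: -0.001
grasp_force: 5.7
```

Call:
play_rows:
  deltas:
    - [0,0.005,0,0,0,0,0]
    - [0,0.003,0,0,0,0,0]
    - [0,0,0,0,0,0,0]

```text
t: 4.78
position: [0.7072, 0.0147, 0.1035]
tool_rot: [-179.1, -0.1, 179.9]
force: [-2.5, -30.3, -1.3]
opening: 0.002
grasp_force: 15.0
```

```bash
python3 - <<'E'
from h import *
d=cam("scene");m=pick(rng(d,174,5,150,50),proj(d,[[.71,.035,.092]])[0]);y,x=np.nonzero(m);print(m.sum(),x.mean(),y.mean(),unproj(d,(x.mean(),y.mean()),.09))
print(bot.observe()["force"])
cv2.imwrite("pics/lever.png",cv2.resize(d["img"][180:330,160:360],None,fx=3,fy=3,interpolation=cv2.INTER_CUBIC))
E
```

```text
117 256.45299145299145 272.38461538461536 [[0.71318697 0.03777108 0.09      ]]
[ -2.75832158 -29.91576726  -1.27283636]
```

View pics/lever.png

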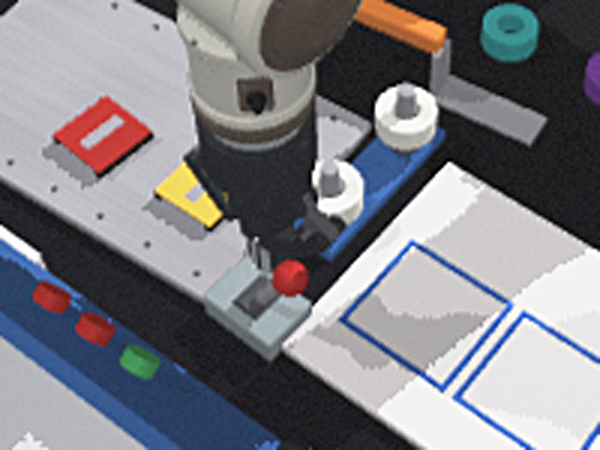

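The lever is against its stop under about 30 N, with the ball leaning over towards +y. Next are the rolls.

Call:
play_rows:
  deltas:
    - [0,-0.03,0,0,0,0,0]
    - [0,-0.01,0.05,0,0,0,0]
    - [0,0,0.05,0,0,0,0.5]
    - [-0.05,0,0.0,0,0,0,1]
    - [-0.05,0,0,0,0,0,1]
    - [0,0,0,0,0,0,1]
    - [0,0,0,0,0,0,1]

```text
t: 5.7
position: [0.6081, -0.0151, 0.2041]
tool_rot: [-180.0, 0.1, -180.0]
force: [0.5, -0.4, -0.3]
opening: 0.997
grasp_force: 0.0
```

Call:
play_rows:
  deltas:
    - [0,0.007,-0.05,0,0,0,1]
    - [0,0,-0.05,0,0,0,1]
    - [0,0,-0.04,0,0,0,1]
    - [0,0,-0.02,0,0,0,1]
    - [0,0,0,0,0,0,0.3]
    - [0,0,0,0,0,0,0.3]
    - [0,0,0,0,0,0,0.3]
    - [0,0,0,0,0,0,0.3]
    - [0,0,0,0,0,0,0.3]
    - [0,0,0,0,0,0,0.3]
  grip_force: 30

```text
t: 6.95
position: [0.6092, -0.0086, 0.0457]
tool_rot: [-179.9, 0.3, -180.0]
force: [1.0, -0.5, 5.9]
opening: 0.594
grasp_force: 31.8
```

Call:
play_rows:
  deltas:
    - [0,0,0.02,0,0,0,0.3]
    - [0,0,0.03,0,0,0,0.3]
    - [0,0,0.04,0,0,0,0.3]
    - [0,0,0.05,0,0,0,0.3]
    - [-0.03,0.05,0,0,0,0,0.3]
    - [-0.03,0.05,0,0,0,0,0.3]
    - [-0.03,0.05,0,0,0,0,0.3]
    - [-0.03,0.05,0,0,0,0,0.3]
    - [-0.03,0.05,0,0,0,0,0.3]
    - [-0.03,0.05,0,0,0,0,0.3]

```text
t: 8.2
position: [0.426, 0.2932, 0.1845]
tool_rot: [180.0, 0.1, -180.0]
force: [0.3, 0.0, -0.1]
opening: 0.587
grasp_force: 31.4
```

Call:
play_rows:
  deltas:
    - [-0.02,0.05,0,0,0,0,0.3]
    - [-0.004,0.03,0,0,0,0,0.3]
    - [0,0,0,0,0,0,0.3]

```text
t: 8.57
position: [0.4024, 0.3733, 0.1843]
tool_rot: [180.0, 0.0, -179.8]
force: [0.5, -1.8, 0.4]
opening: 0.591
grasp_force: 31.5
```

Call:
play_rows:
  deltas:
    - [0.003,0,-0.05,0,0,0,0.3]
    - [0,0,-0.045,0,0,0,0.3]
    - [0,0,-0.015,0,0,0,0.3]
    - [0,0,0,0,0,0,0.3]
    - [0,0,0,0,0,0,0.85]
    - [0,0,0,0,0,0,0.85]
    - [0,0,0,0,0,0,0.85]
    - [0,0,0,0,0,0,0.85]

```text
t: 9.57
position: [0.4064, 0.3719, 0.0737]
tool_rot: [180.0, 0.0, -180.0]
force: [-0.6, -0.8, 0.4]
opening: 0.849
grasp_force: 0.0
```

Call:
play_rows:
  deltas:
    - [0,0,0.05,0,0,0,1]
    - [0,0,0.05,0,0,0,1]
    - [0.02,-0.055,0,0,0,0,1]
    - [0.02,-0.055,0,0,0,0,1]
    - [0.02,-0.055,0,0,0,0,1]
    - [0.02,-0.055,0,0,0,0,1]
    - [0.02,-0.055,0,0,0,0,1]
    - [0.003,-0.055,0,0,0,0,1]
    - [0,-0.051,0,0,0,0,1]
    - [0,0,0,0,0,0,1]

```text
t: 10.82
position: [0.5094, -0.0121, 0.1735]
tool_rot: [-180.0, 0.0, 179.7]
force: [0.1, 1.0, -0.3]
opening: 1.003
grasp_force: 0.0
```

```bash
python3 - <<'E'
from h import *
d=cam("scene");t=cam("top")
a=cv2.resize(d["img"][170:320,240:520],(560,300),interpolation=cv2.INTER_CUBIC)
b=cv2.resize(t["img"][130:280,60:340],(560,300),interpolation=cv2.INTER_CUBIC)
cv2.imwrite("pics/roll.png",np.vstack([a,b])); print(bot.observe()["position"])
E
```

```text
[ 0.50916084 -0.00914337  0.17329495]
```

View pics/roll.png

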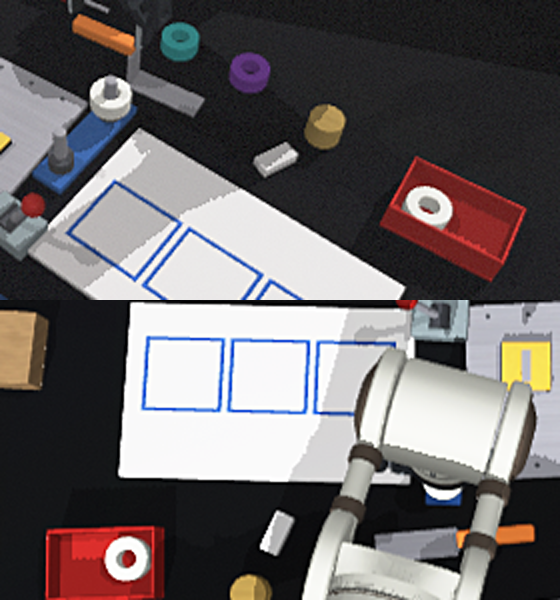

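The first roll lies flat in the tray at about y = 0.37. Now the second.

Call:
play_rows:
  deltas:
    - [0,0,-0.05,0,0,0,1]
    - [0,0,-0.05,0,0,0,1]
    - [0,0,-0.027,0,0,0,1]
    - [0,0,0,0,0,0,1]
    - [0,0,0,0,0,0,0.3]
    - [0,0,0,0,0,0,0.3]
    - [0,0,0,0,0,0,0.3]
    - [0,0,0,0,0,0,0.3]
    - [0,0,0,0,0,0,0.3]
    - [0,0,0,0,0,0,0.3]

```text
t: 12.18
position: [0.5108, -0.0092, 0.0484]
tool_rot: [-180.0, 0.2, -180.0]
force: [-0.9, 1.6, 4.6]
opening: 0.604
grasp_force: 30.8
```

Call:
play_rows:
  deltas:
    - [0,0,0.02,0,0,0,0.3]
    - [0,0,0.03,0,0,0,0.3]
    - [0,0,0.04,0,0,0,0.3]
    - [0,0,0.05,0,0,0,0.3]
    - [-0.02,0.055,0,0,0,0,0.3]
    - [-0.02,0.055,0,0,0,0,0.3]
    - [-0.02,0.055,0,0,0,0,0.3]
    - [-0.02,0.055,0,0,0,0,0.3]
    - [-0.02,0.055,0,0,0,0,0.3]
    - [-0.003,0.055,0,0,0,0,0.3]

```text
t: 13.42
position: [0.4053, 0.3228, 0.1877]
tool_rot: [180.0, 0.1, -179.9]
force: [2.0, -0.0, -0.0]
opening: 0.6
grasp_force: 31.7
```

Call:
play_rows:
  deltas:
    - [0,0.055,0,0,0,0,0.3]
    - [0,0.053,0,0,0,0,0.3]
    - [0,0,-0.05,0,0,0,0.3]
    - [0,0,-0.045,0,0,0,0.3]
    - [0,0,-0.013,0,0,0,0.3]
    - [0,0,0,0,0,0,0.3]
    - [0,0,0,0,0,0,0.85]
    - [0,0,0,0,0,0,0.85]
    - [0,0,0,0,0,0,0.85]
    - [0,0,0,0,0,0,0.85]

```text
t: 14.68
position: [0.4065, 0.4289, 0.0788]
tool_rot: [180.0, 0.0, -180.0]
force: [0.6, 0.4, 0.2]
opening: 0.85
grasp_force: 0.0
```

Call:
play_rows:
  deltas:
    - [0,0,0.05,0,0,0,1]
    - [0,0,0.05,0,0,0,1]
    - [0,0,0.05,0,0,-10,1]
    - [0,-0.05,0,0,0,-10,1]
    - [0,-0.05,0,0,0,-10,1]
    - [0,-0.05,0,0,0,-10,1]
    - [0,-0.05,0,0,0,-10,1]
    - [0,-0.05,0,0,0,-10,1]
    - [0,-0.05,0,0,0,-10,1]
    - [0,0,0,0,0,-10,1]

```text
t: 15.92
position: [0.4064, 0.1261, 0.2285]
tool_rot: [180.0, 0.0, 99.4]
force: [0.0, 0.4, -0.1]
opening: 1.005
grasp_force: 0.0
```

```bash
python3 - <<'E'
from meas import *
s,t=cam("scene"),cam("top")
try: spat(t,s,[.432,.026,1.66])
except Exception as e: print(e)
panels(t,s,.01,[("yel",0,(.651,-.106)),("red",0,(.663,-.213))]) if 0 else None
a=cv2.resize(s["img"][170:320,240:520],(560,300),interpolation=cv2.INTER_CUBIC)
b=cv2.resize(t["img"][130:280,60:340],(560,300),interpolation=cv2.INTER_CUBIC)
cv2.imwrite("pics/roll2.png",np.vstack([a,b])); print(bot.observe()["position"])
E
```

```text
spat both [0.4322 0.0263] yaw 95.2 err 0.091
spat top [0.4312 0.0262] yaw 95.6 err 0.1
spat scene [0.4325 0.026 ] yaw 95.1 err 0.079
[0.40632446 0.12804788 0.22847184]
```

View pics/roll2.png

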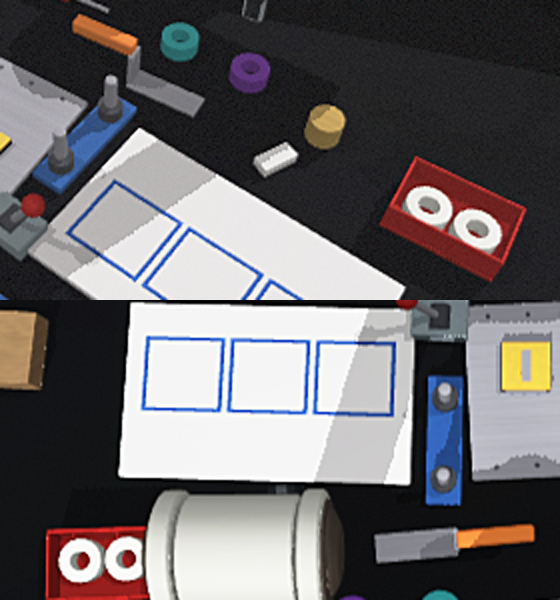

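Both rolls are in the tray. Next I grip the spatula.

Call:
play_rows:
  deltas:
    - [0.01,-0.05,0,0,0,-4.8,0.6]
    - [0.01,-0.05,0,0,0,0,0.6]
    - [0.012,-0.05,0,0,0,0,0.6]
    - [0,-0.0215,0,0,0,0,0.6]
    - [0,0,-0.05,0,0,0,0.6]
    - [0,0,-0.05,0,0,0,0.6]
    - [0,0,-0.035,0,0,0,0.6]
    - [0,0,-0.02,0,0,0,0.6]
    - [0,0,-0.0105,0,0,0,0.6]
    - [0,0,0,0,0,0,0.6]

```text
t: 17.27
position: [0.4381, -0.0423, 0.0626]
tool_rot: [-180.0, -0.0, 95.3]
force: [-0.6, -0.3, 0.2]
opening: 0.599
grasp_force: 0.0
```

```bash
python3 - <<'E'
from plant import bot
o=bot.observe();print(o["position"],o["tool_rot"],o["force"])
E
```

```text
[ 0.43814953 -0.04231475  0.06257559] [-1.79953639e+02 -2.53637676e-02  9.53489593e+01] [-0.62843748 -0.3230944   0.23988434]
```

Grip, then lift.

Call:
play_rows:
  deltas:
    - [0,0,0,0,0,0,0.3]
    - [0,0,0,0,0,0,0.15]
    - [0,0,0,0,0,0,0.05]
    - [0,0,0,0,0,0,0.05]
    - [0,0,0,0,0,0,0.05]
    - [0,0,0,0,0,0,0.05]
    - [0,0,0,0,0,0,0.05]
    - [0,0,0.02,0,0,0,0.05]
    - [0,0,0.04,0,0,0,0.05]
    - [0,0,0.05,0,0,0,0.05]
  grip_force: 110

```text
t: 18.52
position: [0.4372, -0.0424, 0.173]
tool_rot: [-179.9, -0.1, 95.2]
force: [1.3, -0.5, -1.9]
opening: 0.212
grasp_force: 107.6
```

Call:
play_rows:
  deltas:
    - [0,-0.01,0.03,0,0,-9.5,0.05]
    - [0,-0.01,0,0,0,-9.5,0.05]
    - [0,-0.01,0,0,0,-9.5,0.05]
    - [0,-0.01,0,0,0,-9.5,0.05]
    - [0,-0.01,0,0,0,-9.5,0.05]
    - [0,-0.014,0,0,0,-9.5,0.05]
    - [0.01,0,0,0,0,-9.5,0.05]
    - [0.01,0,0,0,0,-9.5,0.05]
    - [0.01,0,0,0,0,-9.5,0.05]
    - [0.01,0,0,0,0,-9.5,0.05]

```text
t: 19.77
position: [0.4783, -0.1066, 0.2025]
tool_rot: [-180.0, 0.0, -0.1]
force: [-0.3, -0.4, -1.8]
opening: 0.215
grasp_force: 107.7
```

Call:
play_rows:
  deltas:
    - [0,0,0,0,0,0,0.05]
    - [0,0,0,0,0,0,0.05]

```text
t: 20.02
position: [0.4778, -0.1066, 0.2025]
tool_rot: [-180.0, 0.0, 0.4]
force: [0.5, -0.7, -0.8]
opening: 0.213
grasp_force: 107.7
```

```bash
python3 - <<'E'
from meas import *
s,t=cam("scene"),cam("top")
o=bot.observe();p=o["position"];print(p,o["tool_rot"],o["force"])
panels(t,s,.01,[("yel",0,(.651,-.106)),("red",0,(.663,-.213))])
cv2.imwrite("pics/sp.png",cv2.resize(s["img"][130:300,120:400],None,fx=2.5,fy=2.5,interpolation=cv2.INTER_CUBIC))
m=rng(s,8,16,150,60); spat(t,s,[p[0]+.07,p[1],0],p[2]-.0630)
E
```

```text
[ 0.47783765 -0.10663146  0.20267515] [-1.79991970e+02  2.10990511e-02  3.22962228e-01] [ 0.41510483 -0.8525175  -0.76650612]Traceback (most recent call last):
  File "<stdin>", line 4, in <module>
  File "meas.py", line 3, in panels
    for n,(a,b),p0 in seeds:
          ^^^^^
TypeError: cannot unpack non-iterable int object
```

```bash
sed -i 's/for n,(a,b),p0/for n,p0/' meas.py; python3 - <<'E'
from meas import *
s,t=cam("scene"),cam("top")
cv2.imwrite("pics/sp.png",cv2.resize(s["img"][130:300,120:400],None,fx=2.5,fy=2.5,interpolation=cv2.INTER_CUBIC))
panels(t,s,.01,[("yel",(.651,-.106)),("red",(.663,-.213))])
E
```

```text
yel both [ 0.6517 -0.1062] yaw 1.1 err 0.1
yel top [ 0.6509 -0.106 ] yaw 0.1 err 0.149
yel scene [ 0.6523 -0.1063] yaw 1.0 err 0.04
red both [ 0.6628 -0.2132] yaw -4.2 err 0.061
red top [ 0.6621 -0.2135] yaw -4.7 err 0.044
red scene [ 0.6646 -0.2134] yaw -4.2 err 0.055
```

View pics/sp.png

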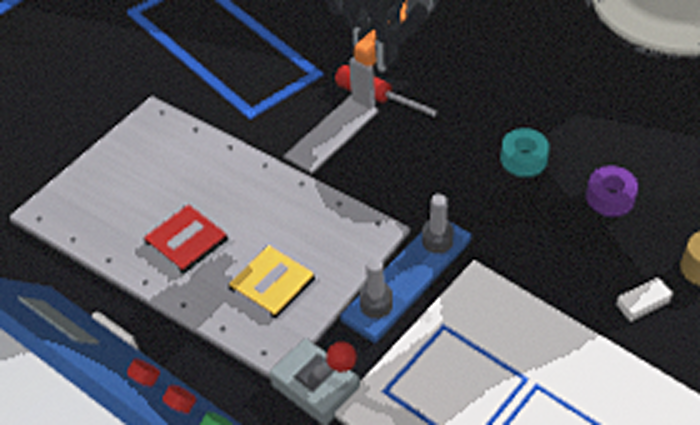

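```bash
python3 - <<'E'
from meas import *
s=cam("scene")
for z in(.137,.1406,.144):print(z,proj(s,[[.5978,-.1236,z],[.5978,-.0896,z],[.4978,-.0896,z],[.4978,-.1236,z]]).round(1).tolist())
x0,y0=200,120
cv2.imwrite("pics/tip.png",cv2.resize(s["img"][150:220,220:290],None,fx=8,fy=8,interpolation=cv2.INTER_NEAREST))
E
```

```text
0.137 [[233.0, 192.6], [244.1, 199.0], [270.8, 174.5], [259.9, 168.7]]
0.1406 [[232.9, 191.5], [244.0, 197.9], [270.8, 173.4], [259.8, 167.6]]
0.144 [[232.7, 190.5], [243.9, 196.9], [270.8, 172.4], [259.8, 166.6]]
```

View pics/tip.png

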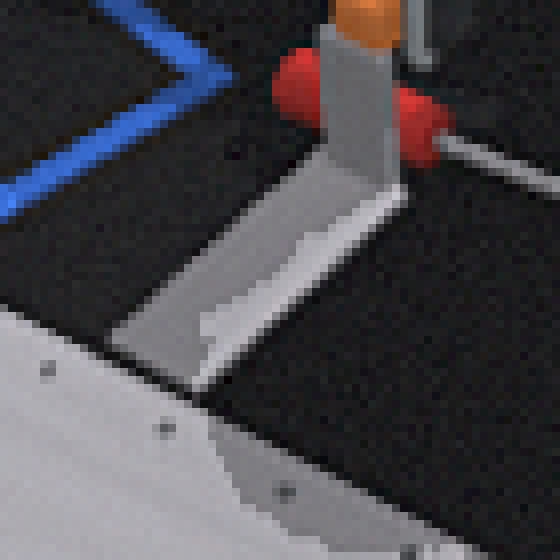

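Call:
play_rows:
  deltas:
    - [0,0,-0.04,0,0,0,0.05]
    - [0,0,-0.04,0,0,0,0.05]
    - [0,0,-0.03,0,0,0,0.05]
    - [0,0,-0.012,0,0,0,0.05]
    - [0,0,-0.005,0,0,0,0.05]
    - [0,0,0,0,0,0,0.05]
    - [0,0,0,0,0,0,0.05]

```text
t: 21.15
position: [0.4792, -0.1072, 0.077]
tool_rot: [179.9, -0.1, 0.2]
force: [0.6, -0.3, -1.0]
opening: 0.216
grasp_force: 107.7
```

```bash
python3 - <<'E'
from meas import *
s,t=cam("scene"),cam("top")
o=bot.observe();print(o["position"],o["tool_rot"],o["force"])
panels(t,s,.01,[("yel",(.651,-.106)),("red",(.663,-.213))])
E
```

```text
[ 0.47891735 -0.10702992  0.07673267] [ 1.79952802e+02 -9.17127011e-02  2.34259150e-01] [-0.45736906 -0.43313575 -2.2899101 ]
yel both [ 0.6516 -0.1061] yaw 0.3 err 0.043
yel top [ 0.6509 -0.1066] yaw 0.1 err 0.038
yel scene [ 0.6523 -0.1063] yaw 1.0 err 0.04
red both [ 0.6627 -0.2132] yaw -4.2 err 0.061
red top [ 0.6621 -0.2135] yaw -4.7 err 0.044
red scene [ 0.6643 -0.2136] yaw -4.0 err 0.055
```

Call:
play_rows:
  deltas:
    - [0.01,0.0005,-0.001,0,0,0,0.05]
    - [0.015,0,0,0,0,0,0.05]
    - [0.015,0,0,0,0,0,0.05]
    - [0.015,0,0,0,0,0,0.05]
    - [0.015,0,0,0,0,0,0.05]
    - [0.015,0,0,0,0,0,0.05]
    - [0.012,0,0,0,0,0,0.05]
    - [0.007,0,0,0,0,0,0.05]
    - [0,0,0,0,0,0,0.05]

```text
t: 22.38
position: [0.5826, -0.1062, 0.0747]
tool_rot: [180.0, 0.0, 0.2]
force: [-0.1, 0.4, -1.2]
opening: 0.214
grasp_force: 107.7
```

```bash
python3 - <<'E'
from meas import *
s,t=cam("scene"),cam("top")
o=bot.observe();print(o["position"],o["tool_rot"],o["force"])
panels(t,s,.01,[("yel",(.651,-.106)),("red",(.663,-.213))])
E
```

```text
[ 0.58186943 -0.10613212  0.07460435] [-1.79988975e+02  3.95644150e-02  2.27660728e-01] [ 0.67672277  0.98615195 -1.60295013]
yel both [ 0.6521 -0.1067] yaw 0.4 err 0.522
yel top [ 0.651 -0.106] yaw 0.0 err 1.0
yel scene [ 0.6521 -0.1067] yaw 0.4 err 0.043
red both [ 0.664  -0.2135] yaw -4.9 err 0.518
red top [ 0.6906 -0.2282] yaw -12.8 err 0.98
red scene [ 0.6646 -0.2134] yaw -4.2 err 0.055
```

Call:
play_rows:
  deltas:
    - [0,0,0.003,0,0,0,0.05]
    - [0,0,0.004,0,0,0,0.05]
    - [0,0,0.008,0,0,0,0.05]
    - [0,0,0.015,0,0,0,0.05]
    - [0,0,0.02,0,0,0,0.05]
    - [0,0,0.02,0,0,0,0.05]
    - [0,0,0.02,0,0,0,0.05]
    - [0,0,0.015,0,0,0,0.05]
    - [0,0,0.005,0,0,0,0.05]
    - [0,0,0,0,0,0,0.05]

```text
t: 23.72
position: [0.5822, -0.1062, 0.1848]
tool_rot: [-180.0, 0.0, 0.2]
force: [0.4, 0.5, -2.3]
opening: 0.212
grasp_force: 107.7
```

```bash
python3 - <<'E'
from meas import *
s=cam("scene")
o=bot.observe();p=o["position"];print(p,o["tool_rot"],o["force"])
zb=p[2]-.0626+.002
v=[(s,pick(rng(s,19,33,110,60),proj(s,[[.652,-.1065,zb]])[0]))]
for dz in(-.004,0,.004): print(dz,fit(v,(-.03,.03),(-.03,.03),(zb+dz,zb+dz+.003),[.652,-.1065,0]))
panels(s,s,.01,[("red",(.663,-.213))])
cv2.imwrite("pics/up.png",cv2.resize(s["img"][150:300,130:330],None,fx=3,fy=3,interpolation=cv2.INTER_CUBIC))
E
```

```text
[ 0.58187257 -0.1060906   0.1841533 ] [-1.79973968e+02  6.26381523e-02  2.24606336e-01] [-1.3107434  -0.044366   -2.14671348]
-0.004 (array([ 0.65062015, -0.1092166 ,  0.02839576]), np.float64(0.03975733939984838))
0 (array([ 0.65320055, -0.10651133,  0.02178725]), np.float64(0.040906637884511654))
0.004 (array([ 0.65509634, -0.1039566 ,  0.02999442]), np.float64(0.043337993332616453))
red both [ 0.6644 -0.2135] yaw -3.9 err 0.095
red top [ 0.6644 -0.2135] yaw -3.9 err 0.095
red scene [ 0.6644 -0.2135] yaw -3.9 err 0.095
```

View pics/up.png

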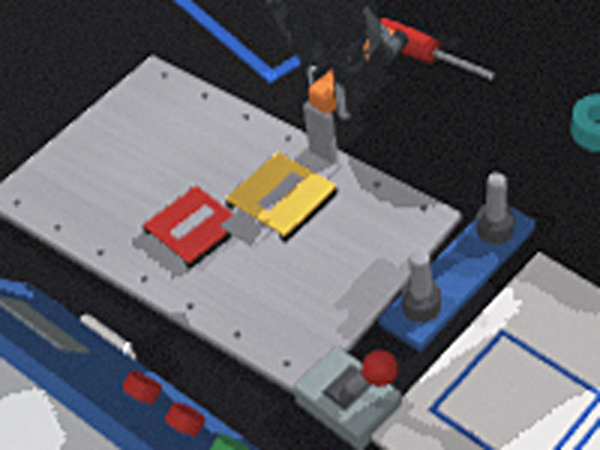

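Call:
play_rows:
  deltas:
    - [-0.001,0.006,0.005,0,0,0,0.05]
    - [-0.002,0.014,0,0,0,0,0.05]
    - [-0.002,0.02,0,0,0,0,0.05]
    - [-0.002,0.02,0,0,0,0,0.05]
    - [-0.002,0.02,0,0,0,0,0.05]
    - [-0.002,0.02,0,0,0,0,0.05]
    - [-0.002,0.02,0,0,0,0,0.05]
    - [-0.0015,0.02,0,0,0,0,0.05]
    - [0,0.02,0,0,0,0,0.05]
    - [0,0.02,0,0,0,0,0.05]

```text
t: 25.02
position: [0.5678, 0.0751, 0.1898]
tool_rot: [-180.0, -0.0, 0.2]
force: [0.1, 0.7, -2.7]
opening: 0.211
grasp_force: 107.7
```

Call:
play_rows:
  deltas:
    - [0,0.018,0,0,0,0,0.05]
    - [0,0.009,0,0,0,0,0.05]
    - [0,0.004,0,0,0,0,0.05]
    - [0,0,-0.005,0,0,-1,0.05]
    - [0,0,-0.015,0,0,0,0.05]
    - [0,0,-0.02,0,0,0,0.05]
    - [0,0,-0.02,0,0,0,0.05]
    - [0,0,-0.015,0,0,0,0.05]
    - [0,0,-0.005,0,0,0,0.05]
    - [0,0,0,0,0,0,0.05]

```text
t: 26.28
position: [0.5678, 0.1047, 0.1096]
tool_rot: [-180.0, 0.0, -0.8]
force: [-0.7, 0.7, -1.9]
opening: 0.214
grasp_force: 107.6
```

```bash
python3 - <<'E'
from meas import *
s,t=cam("scene"),cam("top")
o=bot.observe();p=o["position"];print(p,o["tool_rot"],o["force"])
zb=p[2]-.0626+.002
for d in(s,t):
  m=pick(rng(d,19,33,110,60),proj(d,[[.6375,.105,zb]])[0])
  print(m.sum(),fit([(d,m)],(-.03,.03),(-.03,.03),(zb,zb+.003),[.6375,.105,0]))
panels(t,t,.01,[("red",(.663,-.213))])
E
```

```text
[0.56840101 0.10475132 0.11061823] [ 1.79996250e+02 -8.96177774e-02 -7.71205063e-01] [ 0.18074441  0.80319893 -2.04843227]
658 (array([ 0.64008777,  0.10387987, -0.00893516]), np.float64(0.03716467958271241))Traceback (most recent call last):
  File "<stdin>", line 6, in <module>
  File "h.py", line 17, in pick
    i=min(ok,key=dist); k,_=cv2.findContours((l==i).astype(np.uint8),0,2)
ValueError: min() iterable argument is empty
```

Call:
play_rows:
  deltas:
    - [0,0,-0.01,0,0,0,0.05]
    - [0,0,-0.01,0,0,0,0.05]
    - [0,0,-0.006,0,0,0,0.05]
    - [0,0,-0.004,0,0,0,0.05]
    - [0,0,-0.003,0,0,0,0.05]
    - [0,0,-0.0015,0,0,0,0.05]
    - [0,0,0,0,0,0,0.05]

```text
t: 27.25
position: [0.5679, 0.1048, 0.0755]
tool_rot: [-180.0, -0.0, -0.8]
force: [-0.6, 0.7, -1.6]
opening: 0.213
grasp_force: 107.6
```

Call:
play_rows:
  deltas:
    - [-0.006,0,0,0,0,0,0.05]
    - [-0.012,0,0,0,0,0,0.05]
    - [-0.015,0,0,0,0,0,0.05]
    - [-0.015,0,0,0,0,0,0.05]
    - [-0.015,0,0,0,0,0,0.05]
    - [-0.015,0,0,0,0,0,0.05]
    - [-0.015,0,0,0,0,0,0.05]
    - [-0.015,0,0,0,0,0,0.05]
    - [-0.005,0,0.01,0,0,0,0.05]
    - [0,0,0.03,0,0,0,0.05]

```text
t: 28.5
position: [0.4529, 0.1048, 0.1149]
tool_rot: [-180.0, 0.2, -0.8]
force: [0.8, -0.7, -0.6]
opening: 0.215
grasp_force: 107.6
```

```bash
python3 - <<'E'
from meas import *
s,t=cam("scene"),cam("top")
o=bot.observe();p=o["position"];print(p,o["tool_rot"],o["force"])
panels(s,s,.01,[("yel",(.638,.105))])
panels(t,s,.01,[("red",(.663,-.213))])
E
```

```text
[0.45757277 0.10473184 0.11908437] [179.99276974  -0.46089219  -0.76981015] [ 1.46656187 -0.1195879  -0.73252192]
yel both [0.6303 0.0787] yaw -0.8 err 0.043
yel top [0.6303 0.0787] yaw -0.8 err 0.043
yel scene [0.6303 0.0787] yaw -0.8 err 0.043
red both [ 0.6628 -0.2132] yaw -4.2 err 0.061
red top [ 0.6621 -0.2135] yaw -4.7 err 0.044
red scene [ 0.6646 -0.2134] yaw -4.2 err 0.055
```

Call:
play_rows:
  deltas:
    - [0,-0.013,-0.015,0,0,0,0.05]
    - [0,-0.013,-0.012,0,0,0,0.05]
    - [0,0,-0.01,0,0,0,0.05]
    - [0,0,0,0,0,0,0.05]

```text
t: 29.1
position: [0.4533, 0.0787, 0.0765]
tool_rot: [-180.0, 0.2, -0.8]
force: [0.8, -0.8, -0.8]
opening: 0.212
grasp_force: 107.7
```

```bash
python3 - <<'E'
from meas import *
s,t=cam("scene"),cam("top")
o=bot.observe();p=o["position"];print(p,o["tool_rot"],o["force"])
panels(t,s,.01,[("yel",(.6303,.079))])
E
```

```text
[0.45461282 0.07889077 0.07795045] [-1.79988018e+02  3.93322463e-02 -7.74923672e-01] [ 0.29932736  0.03916557 -1.58205215]
yel both [0.6263 0.0689] yaw 0.3 err 0.044
yel top [0.6251 0.0688] yaw 0.2 err 0.026
yel scene [0.6272 0.0692] yaw -0.2 err 0.04
```

Call:
play_rows:
  deltas:
    - [0,0,0,0,0,0,0.05]
    - [0,0,0,0,0,0,0.05]
    - [0,0,0,0,0,0,0.05]

```text
t: 29.58
position: [0.455, 0.0789, 0.0786]
tool_rot: [180.0, -0.0, -0.8]
force: [0.4, 0.0, -1.7]
opening: 0.213
grasp_force: 107.7
```

```bash
python3 - <<'E'
from meas import *
s,t=cam("scene"),cam("top")
o=bot.observe();p=o["position"];print(p,o["tool_rot"],o["force"])
panels(t,s,.01,[("yel",(.6263,.069))])
cv2.imwrite("pics/y.png",np.hstack([cv2.resize(s["img"][170:320,220:350],None,fx=3,fy=3,interpolation=cv2.INTER_CUBIC),cv2.resize(t["img"][110:260,180:310],None,fx=3,fy=3,interpolation=cv2.INTER_CUBIC)]))
E
```

```text
[0.45486065 0.07883619 0.07846355] [ 1.79998975e+02 -2.19124589e-02 -7.65173173e-01] [-0.16260726 -0.06501721 -1.232293  ]
yel both [0.6263 0.069 ] yaw 0.3 err 0.044
yel top [0.6257 0.0688] yaw 0.1 err 0.026
yel scene [0.6273 0.0691] yaw -0.1 err 0.04
```

View pics/y.png

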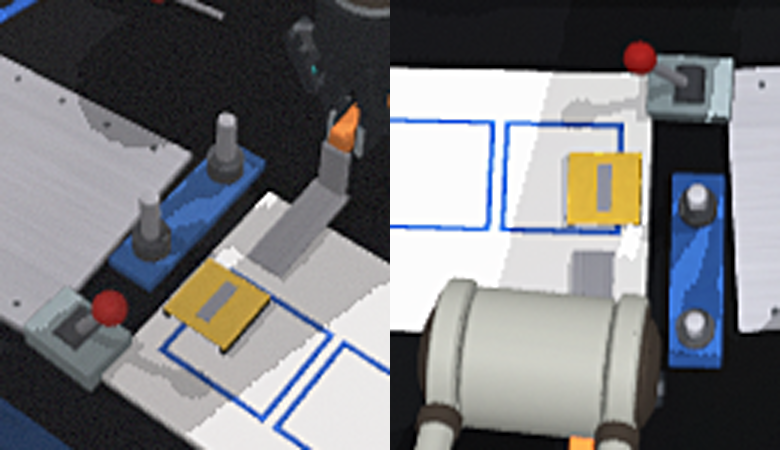

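The yellow panel was knocked about 36 mm aside by the disturbance and has settled at (0.626, 0.069), still flat on the plate. I'll scoop it again and carry it by (+0.011, +0.036).

Call:
play_rows:
  deltas:
    - [0,-0.0098,-0.003,0,0,1,0.05]
    - [0,0,0,0,0,0,0.05]
    - [0.013,0,0,0,0,0,0.05]
    - [0.015,0,0,0,0,0,0.05]
    - [0.015,0,0,0,0,0,0.05]
    - [0.015,0,0,0,0,0,0.05]
    - [0.015,0,0,0,0,0,0.05]
    - [0.015,0,0,0,0,0,0.05]
    - [0.013,0,0,0,0,0,0.05]
    - [0,0,0,0,0,0,0.05]

```text
t: 30.92
position: [0.557, 0.069, 0.0755]
tool_rot: [180.0, -0.1, 0.2]
force: [-0.9, 0.2, -2.5]
opening: 0.212
grasp_force: 107.7
```

```bash
python3 - <<'E'
from meas import *
s=cam("scene")
o=bot.observe();p=o["position"];print(p,o["tool_rot"],o["force"])
panels(s,s,.01,[("yel",(.6263,.069)),("red",(.663,-.213))])
E
```

```text
[0.55604817 0.06910505 0.0752264 ] [-1.79998015e+02  9.79473727e-03  2.33570575e-01] [-0.14174061 -0.55667874 -2.25681669]
yel both [0.6274 0.0698] yaw -0.7 err 0.039
yel top [0.6274 0.0698] yaw -0.7 err 0.039
yel scene [0.6274 0.0698] yaw -0.7 err 0.039
red both [ 0.6646 -0.2134] yaw -4.2 err 0.055
red top [ 0.6646 -0.2134] yaw -4.2 err 0.055
red scene [ 0.6646 -0.2134] yaw -4.2 err 0.055
```

Lift 30 mm, shift and lower.

Call:
play_rows:
  deltas:
    - [0,0,0.003,0,0,0,0.05]
    - [0,0,0.004,0,0,0,0.05]
    - [0,0,0.008,0,0,0,0.05]
    - [0,0,0.008,0,0,0,0.05]
    - [0.002,0.006,0,0,0,0,0.05]
    - [0.004,0.012,0,0,0,0,0.05]
    - [0.004,0.012,0,0,0,-1,0.05]
    - [0.001,0.006,0,0,0,0,0.05]
    - [0,0,0,0,0,0,0.05]
    - [0,0,-0.006,0,0,0,0.05]

```text
t: 32.22
position: [0.5671, 0.1049, 0.0925]
tool_rot: [180.0, -0.1, -0.8]
force: [-0.1, 0.2, -2.4]
opening: 0.215
grasp_force: 107.6
```

Call:
play_rows:
  deltas:
    - [0,0,-0.007,0,0,0,0.05]
    - [0,0,-0.005,0,0,0,0.05]
    - [0,0,-0.003,0,0,0,0.05]
    - [0,0,-0.002,0,0,0,0.05]
    - [0,0,0,0,0,0,0.05]

```text
t: 32.85
position: [0.5668, 0.105, 0.0753]
tool_rot: [-180.0, -0.0, -0.8]
force: [0.3, -0.4, -1.5]
opening: 0.214
grasp_force: 107.6
```

```bash
python3 - <<'E'
from meas import *
s=cam("scene")
o=bot.observe();p=o["position"];print(p,o["tool_rot"],o["force"])
panels(s,s,.01,[("yel",(.638,.105))])
E
```

```text
[0.56691068 0.10496635 0.07547216] [ 1.79999801e+02 -2.06530941e-02 -7.74550400e-01] [-0.41954676 -0.77670779 -0.95748069]
yel both [0.6382 0.1036] yaw -1.8 err 0.04
yel top [0.6382 0.1036] yaw -1.8 err 0.04
yel scene [0.6382 0.1036] yaw -1.8 err 0.04
```

Call:
play_rows:
  deltas:
    - [-0.006,0,0,0,0,0,0.05]
    - [-0.013,0,0,0,0,0,0.05]
    - [-0.015,0,0,0,0,0,0.05]
    - [-0.015,0,0,0,0,0,0.05]
    - [-0.015,0,0,0,0,0,0.05]
    - [-0.015,0,0,0,0,0,0.05]
    - [-0.015,0,0,0,0,0,0.05]
    - [-0.015,0,0,0,0,0,0.05]
    - [0,0,0.05,0,0,0,0.05]
    - [0,0,0.05,0,0,0,0.05]

```text
t: 34.15
position: [0.456, 0.1051, 0.1758]
tool_rot: [-180.0, 0.1, -0.8]
force: [1.0, -0.0, -1.3]
opening: 0.215
grasp_force: 107.7
```

Call:
play_rows:
  deltas:
    - [0,-0.03,0,0,0,0,0.05]
    - [0,-0.045,0,0,0,0,0.05]
    - [0,-0.045,0,0,0,0,0.05]
    - [0,-0.045,0,0,0,0,0.05]
    - [0.01,-0.045,0,0,0,-1,0.05]
    - [0.01,-0.045,0,0,0,-1.5,0.05]
    - [0.01,-0.04,0,0,0,-1.5,0.05]
    - [0,-0.01,-0.04,0,0,0,0.05]
    - [0,0,-0.035,0,0,0,0.05]
    - [0,0,0,0,0,0,0.05]

```text
t: 35.4
position: [0.4848, -0.1981, 0.0973]
tool_rot: [-179.8, 0.4, -4.8]
force: [-0.2, 0.5, -1.2]
opening: 0.213
grasp_force: 107.8
```

```bash
python3 - <<'E'
from meas import *
s,t=cam("scene"),cam("top")
o=bot.observe();p=o["position"];print(p,o["tool_rot"],o["force"])
panels(t,s,.01,[("yel",(.638,.105)),("red",(.663,-.213))])
E
```

```text
[ 0.48778326 -0.19985347  0.1011839 ] [ 1.79981804e+02 -3.26154392e-02 -4.75711661e+00] [ 0.41793004 -0.37678865 -0.15720279]
yel both [0.6374 0.1034] yaw -1.3 err 0.05
yel top [0.6368 0.1031] yaw -2.5 err 0.041
yel scene [0.6383 0.1036] yaw -1.8 err 0.04
red both [ 0.6629 -0.2133] yaw -5.4 err 0.059
red top [ 0.6621 -0.2138] yaw -5.3 err 0.04
red scene [ 0.6644 -0.2136] yaw -4.0 err 0.046
```

Call:
play_rows:
  deltas:
    - [0,0,-0.015,0,0,0,0.05]
    - [0,0,-0.0095,0,0,0,0.05]
    - [0,0,0,0,0,0,0.05]
    - [0,0,0,0,0,0,0.05]

```text
t: 36.0
position: [0.4879, -0.2001, 0.076]
tool_rot: [180.0, -0.0, -4.8]
force: [-0.9, -0.6, -0.9]
opening: 0.214
grasp_force: 107.8
```

```bash
python3 - <<'E'
from plant import bot
o=bot.observe();print(o["position"],o["tool_rot"],o["force"])
E
```

```text
[ 0.48793167 -0.20011294  0.07599192] [ 1.79989396e+02 -1.71359883e-02 -4.76942190e+00] [-0.88074475 -0.64714478 -0.94128957]
```

Call:
play_rows:
  deltas:
    - [0.013,-0.001,-0.0005,0,0,0,0.05]
    - [0.015,-0.0012,0,0,0,0,0.05]
    - [0.015,-0.0012,0,0,0,0,0.05]
    - [0.015,-0.0012,0,0,0,0,0.05]
    - [0.015,-0.0012,0,0,0,0,0.05]
    - [0.015,-0.0012,0,0,0,0,0.05]
    - [0.012,-0.001,0,0,0,0,0.05]
    - [0.005,0,0,0,0,0,0.05]
    - [0,0,0,0,0,0,0.05]

```text
t: 37.12
position: [0.5929, -0.208, 0.0752]
tool_rot: [180.0, 0.0, -4.8]
force: [0.6, -0.4, -0.8]
opening: 0.216
grasp_force: 107.8
```

```bash
python3 - <<'E'
from meas import *
s=cam("scene")
o=bot.observe();p=o["position"];print(p,o["tool_rot"],o["force"])
panels(s,s,.01,[("red",(.663,-.213))])
E
```

```text
[ 0.59259027 -0.20793781  0.07518618] [-1.79994205e+02  2.42560065e-02 -4.76839746e+00] [-0.16962215 -0.16588861 -1.73812876]
red both [ 0.6641 -0.2128] yaw -3.9 err 0.06
red top [ 0.6641 -0.2128] yaw -3.9 err 0.06
red scene [ 0.6641 -0.2128] yaw -3.9 err 0.06
```

Call:
play_rows:
  deltas:
    - [0,0,0.003,0,0,0,0.05]
    - [0,0,0.004,0,0,0,0.05]
    - [0,0,0.008,0,0,0,0.05]
    - [0,0,0.015,0,0,0,0.05]
    - [0,0,0.02,0,0,0,0.05]
    - [0,0,0.02,0,0,0,0.05]
    - [0,0,0.02,0,0,0,0.05]
    - [0,0,0.015,0,0,0,0.05]
    - [0,0,0.01,0,0,0,0.05]
    - [0,0,0,0,0,0,0.05]

```text
t: 38.42
position: [0.5931, -0.2082, 0.1911]
tool_rot: [180.0, -0.1, -4.8]
force: [0.2, 0.2, -1.5]
opening: 0.215
grasp_force: 107.7
```

Call:
play_rows:
  deltas:
    - [-0.002,0.008,0,0,0,0,0.05]
    - [-0.004,0.016,0,0,0,0.5,0.05]
    - [-0.006,0.022,0,0,0,0.5,0.05]
    - [-0.006,0.025,0,0,0,0.5,0.05]
    - [-0.004,0.025,0,0,0,0.5,0.05]
    - [-0.002,0.025,0,0,0,0.5,0.05]
    - [0,0.025,0,0,0,0.5,0.05]
    - [0,0.025,0,0,0,0.5,0.05]
    - [0,0.025,0,0,0,0.3,0.05]
    - [0,0.025,0,0,0,0,0.05]

```text
t: 39.67
position: [0.5683, 0.0151, 0.1904]
tool_rot: [-180.0, -0.0, -0.9]
force: [0.3, -0.5, -2.6]
opening: 0.214
grasp_force: 107.7
```

Call:
play_rows:
  deltas:
    - [0,0.025,0,0,0,0,0.05]
    - [0,0.025,0,0,0,0,0.05]
    - [0,0.025,0,0,0,0,0.05]
    - [0,0.025,0,0,0,0,0.05]
    - [0,0.025,0,0,0,0,0.05]
    - [0,0.025,0,0,0,0,0.05]
    - [0,0.025,0,0,0,0,0.05]
    - [0,0.015,0,0,0,0,0.05]
    - [0,0.007,0,0,0,0,0.05]
    - [0,0.003,0,0,0,0,0.05]

```text
t: 40.92
position: [0.5686, 0.2131, 0.1902]
tool_rot: [180.0, 0.0, -1.0]
force: [-0.2, 0.3, -2.1]
opening: 0.211
grasp_force: 107.7
```

Call:
play_rows:
  deltas:
    - [0,0,-0.005,0,0,0,0.05]
    - [0,0,-0.015,0,0,0,0.05]
    - [0,0,-0.02,0,0,0,0.05]
    - [0,0,-0.02,0,0,0,0.05]
    - [0,0,-0.015,0,0,0,0.05]
    - [0,0,-0.005,0,0,0,0.05]
    - [0,0,0,0,0,0,0.05]

```text
t: 41.8
position: [0.5688, 0.213, 0.1101]
tool_rot: [180.0, 0.0, -1.0]
force: [-0.4, 1.0, -1.5]
opening: 0.216
grasp_force: 107.7
```

```bash
python3 - <<'E'
from meas import *
s=cam("scene")
o=bot.observe();p=o["position"];print(p,o["tool_rot"],o["force"])
zb=p[2]-.0626+.002
m=pick(rng(s,174,5,140,60),proj(s,[[.6395,.2118,zb]])[0])
print(m.sum(),fit([(s,m)],(-.03,.03),(-.03,.03),(zb,zb+.003),[.6395,.2118,0]))
panels(s,s,.01,[("yel",(.638,.105))])
E
```

```text
[0.56921141 0.21307065 0.11079264] [-1.79989526e+02 -5.67388941e-02 -9.71932040e-01] [ 1.51934136 -0.2394686  -1.23900641]
728 (array([ 0.64241426,  0.21350517, -0.0169498 ]), np.float64(0.04280864453092659))
yel both [0.6384 0.1036] yaw -1.8 err 0.04
yel top [0.6384 0.1036] yaw -1.8 err 0.04
yel scene [0.6384 0.1036] yaw -1.8 err 0.04
```

Position is good. Lower, withdraw and raise.

Call:
play_rows:
  deltas:
    - [-0.001,-0.001,-0.01,0,0,0,0.05]
    - [0,0,-0.01,0,0,0,0.05]
    - [0,0,-0.006,0,0,0,0.05]
    - [0,0,-0.004,0,0,0,0.05]
    - [0,0,-0.003,0,0,0,0.05]
    - [0,0,-0.0015,0,0,0,0.05]
    - [0,0,0,0,0,0,0.05]

```text
t: 42.72
position: [0.5679, 0.212, 0.0759]
tool_rot: [-180.0, -0.0, -1.0]
force: [-0.4, 0.6, -1.1]
opening: 0.214
grasp_force: 107.7
```

Call:
play_rows:
  deltas:
    - [-0.006,0,0,0,0,0,0.05]
    - [-0.013,0,0,0,0,0,0.05]
    - [-0.015,0,0,0,0,0,0.05]
    - [-0.015,0,0,0,0,0,0.05]
    - [-0.015,0,0,0,0,0,0.05]
    - [-0.015,0,0,0,0,0,0.05]
    - [-0.015,0,0,0,0,0,0.05]
    - [-0.015,0,0,0,0,0,0.05]
    - [0,0,0.05,0,0,0,0.05]
    - [0,0,0.05,0,0,0,0.05]

```text
t: 43.98
position: [0.457, 0.2119, 0.1763]
tool_rot: [180.0, 0.1, -1.0]
force: [0.7, 0.4, -1.3]
opening: 0.214
grasp_force: 107.7
```

```bash
python3 - <<'E'
from meas import *
s=cam("scene")
o=bot.observe();p=o["position"];print(p,o["tool_rot"],o["force"])
panels(s,s,.01,[("yel",(.638,.105)),("red",(.64,.212))])
E
```

```text
[0.46151133 0.21297151 0.18440583] [-179.85867045   -0.62630824   -0.93777175] [5.5225103  2.4625657  3.62911809]
yel both [0.6382 0.1035] yaw -1.0 err 0.04
yel top [0.6382 0.1035] yaw -1.0 err 0.04
yel scene [0.6382 0.1035] yaw -1.0 err 0.04
red both [0.64   0.2115] yaw -1.3 err 0.045
red top [0.64   0.2115] yaw -1.3 err 0.045
red scene [0.64   0.2115] yaw -1.3 err 0.045
```

Call:
play_rows:
  deltas:
    - [0,-0.03,0,0,0,0,0.05]
    - [-0.005,-0.05,0,0,0,0,0.05]
    - [-0.005,-0.05,0,0,0,8,0.05]
    - [-0.005,-0.05,0,0,0,8,0.05]
    - [-0.005,-0.05,0,0,0,8,0.05]
    - [-0.005,-0.05,0,0,0,8,0.05]
    - [-0.005,-0.05,0,0,0,8,0.05]
    - [-0.005,-0.05,0,0,0,8,0.05]
    - [-0.005,-0.05,0,0,0,8,0.05]
    - [-0.005,-0.05,0,0,0,8,0.05]

```text
t: 45.28
position: [0.413, -0.269, 0.1756]
tool_rot: [180.0, -0.0, 63.3]
force: [0.4, 0.4, -1.5]
opening: 0.215
grasp_force: 107.9
```

Call:
play_rows:
  deltas:
    - [-0.005,-0.05,0,0,0,8,0.05]
    - [-0.005,-0.05,0,0,0,8,0.05]
    - [0,-0.04,0,0,0,0.4,0.05]
    - [0,-0.026,0,0,0,0,0.05]
    - [0,0,-0.05,0,0,0,0.05]
    - [0,0,-0.03,0,0,0,0.05]
    - [0,0,0,0,0,0,0.05]

```text
t: 46.15
position: [0.4022, -0.4313, 0.0927]
tool_rot: [-179.7, -0.3, 79.4]
force: [-0.4, 0.1, -0.7]
opening: 0.212
grasp_force: 107.8
```

```bash
python3 - <<'E'
from meas import *
s,t=cam("scene"),cam("top")
o=bot.observe();p=o["position"];print(p,o["tool_rot"],o["force"])
panels(t,s,.01,[("yel",(.638,.105)),("red",(.64,.212))])
E
```

```text
[ 0.40401334 -0.43410693  0.09680705] [1.79953575e+02 5.11970034e-02 7.94394583e+01] [ 0.46550438 -0.12729447 -0.13194428]
yel both [0.6378 0.1036] yaw -1.4 err 0.05
yel top [0.6369 0.1034] yaw -2.3 err 0.042
yel scene [0.6383 0.1036] yaw -1.8 err 0.04
red both [0.6388 0.2111] yaw -2.3 err 0.06
red top [0.6377 0.2099] yaw 0.5 err 0.051
red scene [0.6398 0.2113] yaw -2.0 err 0.043
```

Call:
play_rows:
  deltas:
    - [0,0,-0.018,0,0,0,0.05]
    - [0,0,-0.01,0,0,0,0.05]
    - [0,0,-0.004,0,0,0,0.05]
    - [0,0,-0.001,0,0,0,0.05]
    - [0,0,0,0,0,0,0.05]
    - [0,0,0,0,0,0,0.05]

```text
t: 47.0
position: [0.4034, -0.4338, 0.0638]
tool_rot: [-179.9, -0.1, 79.5]
force: [-4.7, 2.7, 8.6]
opening: 0.213
grasp_force: 109.4
```

```bash
python3 - <<'E'
from plant import bot
o=bot.observe();print(o["position"],o["tool_rot"],o["force"])
E
```

```text
[ 0.40341606 -0.43380112  0.06382603] [-1.79910079e+02 -5.29686057e-02  7.94600703e+01] [-4.71209133  2.68944983  8.58021422]
```

On the bench, with contact at 8.6 N. Release slowly and rise.

Call:
play_rows:
  deltas:
    - [0,0,0,0,0,0,0.25]
    - [0,0,0,0,0,0,0.35]
    - [0,0,0,0,0,0,0.5]
    - [0,0,0,0,0,0,0.6]
    - [0,0,0,0,0,0,0.6]
    - [0,0,0.03,0,0,0,0.6]
    - [0,0,0.05,0,0,0,0.6]
    - [0,0,0.05,0,0,0,0.6]
    - [-0.02,0.05,0.05,0,0,0,0.6]
    - [-0.02,0.05,0,0,0,0,0.6]

```text
t: 48.25
position: [0.3677, -0.343, 0.2399]
tool_rot: [179.6, 0.4, 79.4]
force: [-0.4, 0.1, -1.0]
opening: 0.597
grasp_force: 0.0
```

Call:
play_rows:
  deltas:
    - [-0.02,0.05,0,0,0,0,0.6]
    - [-0.02,0.05,0,0,0,0,0.6]
    - [0,0.05,0,0,0,0,0.6]
    - [0,0.05,0,0,0,0,0.6]
    - [0,0,0,0,0,0,0.6]
    - [0,0,0,0,0,0,0.6]

```text
t: 49.0
position: [0.3269, -0.1419, 0.2356]
tool_rot: [180.0, 0.1, 79.4]
force: [-0.2, -0.7, 0.6]
opening: 0.603
grasp_force: 0.0
```

```bash
python3 - <<'E'
from meas import *
s,t=cam("scene"),cam("top")
o=bot.observe();p=o["position"];print(p,o["tool_rot"],o["force"])
panels(t,s,.01,[("yel",(.638,.105)),("red",(.64,.212))])
spat(t,s,[.415,-.365,1.386])
cv2.imwrite("pics/end.png",np.hstack([s["img"],t["img"]])[:, :]) 
cv2.imwrite("pics/end2.png",np.vstack([s["img"][80:380],t["img"][90:320]]))
E
```

```text
[ 0.32681273 -0.14236056  0.23546479] [1.79995094e+02 1.68963731e-02 7.93588457e+01] [-0.26019031  0.02820778 -0.20751385]
yel both [0.6374 0.1034] yaw -1.3 err 0.05
yel top [0.6368 0.1031] yaw -2.5 err 0.041
yel scene [0.6383 0.1036] yaw -1.8 err 0.04
red both [0.639  0.2108] yaw -2.1 err 0.06
red top [0.6377 0.2102] yaw -0.1 err 0.051
red scene [0.6398 0.2113] yaw -2.0 err 0.043
spat both [ 0.4138 -0.3672] yaw 80.9 err 0.134
spat top [ 0.4135 -0.3666] yaw 80.9 err 0.152
spat scene [ 0.415  -0.3686] yaw 80.4 err 0.102
```

View pics/end2.png

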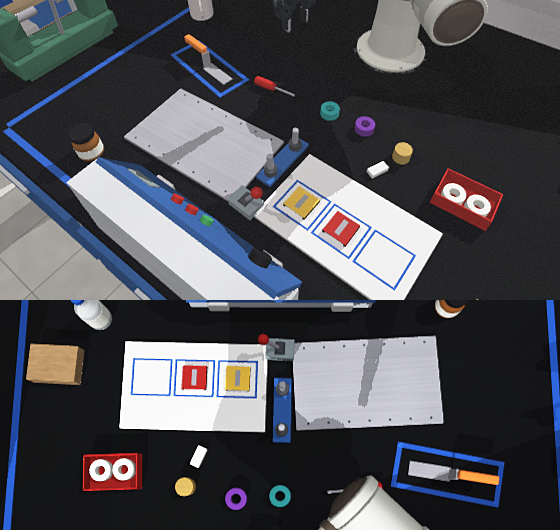

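Both panels are in bays, both rolls are in the tray and the lever is over. The spatula lies in its rectangle with its middle within a few mm of the centre, so I'm handing in.

```bash
python3 -c "
from plant import ticket
print(ticket.finish_job())"
```

```text
the job is handed in; nothing more can be done
None
```

The job is handed in, with no verdict returned: in the last pictures the lever is off, both rolls are in the tray, the yellow and red panels sit in bays 0 and 1 (there was no green one; the yellow was knocked aside once and re-laid), and the spatula is parked and released.

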